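Turn the wires-down whisk handle-down in its canister

ROBOT

A 6-joint arm with a two-finger parallel gripper is mounted at the origin on the work surface. World frame = base frame: x ahead of the robot, y to its left, z up, the work surface at z = 0. Lengths are in m, angles in rad, forces in N, time in s.
With the tool pointing down it reaches from about 0.35 to 0.775 m from the base axis. Payload 5.5 kg.
Tool frame: the origin (TCP) lies midway between the tips of the shut fingers; the grasp point (between the pads) lies env.grasp_offset behind it (env.grasp_offset is the distance from the TCP to the grasp point, in m); z points along the fingers, y is the line along which they close (so a half turn about z gives the same grasp; the last joint's range is limited). The gripper opens to 85 mm and grips with 20 to 120 N. Pads are 22 mm wide; open, the fingers measure 114 mm over their backs; the gripper's body (76 mm by 85 mm) begins 54 mm behind the grasp point. The pads swing forward as they close: fully open they stand 13 mm farther back than shut.
Start: joints at [-1.288, 0.313, 0.046, 1.304, 0, 1.431], TCP at [0.236, -0.524, 0.231] pointing down, gripper open.
Joint ranges: [-2.76, 2.76], [-0.86, 1.69], [-1.03, 1.26], [-2.2, 2.34], [-1.47, 1.5], [-3.14, 3.14]. Speed limits (rad/s): [2.57, 2.57, 3.14, 3.14, 3.14, 3.14].

INTERFACE

Orientations are given as a unit quaternion [w, x, y, z].
In Python, from workcell import monitor, viewer, order, env gives the robot as it stands.
- The arm moves only by the tool carry_out, never from a script. Its argument "plan" is a list that holds one entry, the list of rows, each a list of 7 numbers: the turn, a rotation vector about the world's x, y, z in rad, then the shift along the world's x, y, z in mm, then the finger opening in mm, from 0 to 85.4. A call has 1 to 20 rows; each row is the pose to reach, as a shift and turn from the pose commanded when the call began; what a row does not reach only later rows make up. A row lasts 1/10 s, in which the tool goes at most 50 mm and 8.59 degrees, less where a joint would pass 70% of its speed; a pose out of reach is approached as far as the arm can. A call with a gripper value outside its range is refused whole. The fingers move at their own pace and stop on an object; "squeeze" is the grip in N (left out, the last holds). Time passes only in rows, so rows that repeat a pose let the fingers close. It gives the time, the measured TCP pose, the force, the opening and the grip force at its end, in the units of the state.
- monitor.get_state(): the state, without advancing time (a new reading comes with each control period).
- viewer.read_camera(name): name is "side" or "top" or "wrist"; returns the picture (400x640x3 uint8, red, green, blue); there is no depth.
- viewer.calibration(name): a dict with "K" (3x3 intrinsics, pixels), "eye" and "rotation" of the camera in the world. Camera axes: x right, y down, z forward; pixel columns grow to the right and rows downward; lengths in m; the calibration is good to about 2 mm. A picture is of the moment at which its call begins: read the wrist's pose just before it. calibration takes no time and is no camera call; for the wrist camera it gives the pose at the moment of the call.
- order.hand_in(): hands the job in; it is judged then, once.
The state is a dict: "clock": time; "joint_pos": joint angles; "qvel": joint speeds; "tau": joint torques, N m; "tcp_pos": TCP position; "orientation": TCP orientation; "wrist_force": force on the tool from outside, world axes, zero at the start; "ft_torque": the same for the moment, N m; "finger_gap": finger opening in m; "grip_force": force on a finger pad.
Only numpy, scipy, OpenCV 4.12 (cv2) and the standard library are available. Lean on these libraries where they do the work, as an engineer would, in place of code of your own. Each camera call takes 0.05 s, during which the arm holds its last target. There are 200 camera calls.

TASK

Two white canisters lean back on little steel stands; in one of them a whisk has been put away wires-down. Pull that whisk out, turn it end for end and put it back into the same canister handle-down, the handle pushed down to the bottom and the wires sticking out to dry, then let go of it. Leave the wooden spoon in the other canister as it is.

Things in the scene. Friction and masses are not known exactly. Their poses are not given: they have to be found in the camera images.
- whisk_mid (a point): Middle of a rigid, loose whisk 260 mm long, 120 g: round black handle 22 mm thick, 145 mm long; steel wire balloon 115 mm long, up to 36 mm thick. Point on its axis 130 mm from either end; the handle runs 15 mm past it to the wires: grip here. z runs from handle butt to wire tip. At first the wires are in the canister, tip on its floor, handle sticking out about 9 degrees flatter than the tube.
- whisk_butt (a point): Centre of the flat butt of the whisk's handle, 130 mm from the whisk's middle; axes as at the middle. With the whisk fully in, the middle lies about 40 mm outside the canister's mouth, whichever end is down. Let go handle-down, it sags by up to 13 degrees from the tube's axis.
- canister_mouth (a point): Centre of the mouth of the white canister that holds the whisk: a round tube closed below, 42 mm inside, 52 mm outside, 90 mm deep from here to its floor. It is fixed on a steel stand (base 120 x 64 mm) and leans: z points out of the mouth along the tube, 32 degrees above level, to the robot's left within 18 degrees; y is level. The mouth is 88 mm above the table.
- spoon_mid (a point): Middle of a loose wooden spoon, 230 mm long with a 46 mm round head, standing handle-down in a second canister of the same make and lean, 30 to 50 cm to the left or right of the first. z runs from butt to head. To be left alone.
Things that resemble listed ones, but are neither listed nor needed, are in the scene too. What is shaped like the part that bears canister_mouth but purple or yellow is not meant. What is shaped like the part that bears whisk_mid but turquoise is not meant.

How it is judged:
On the way:
1. the whisk is drawn out of the canister (distance between whisk_mid and canister_mouth above 0.115 m), for 0.1 s.
At the end, for the whole second after the job is handed in: The whisk is back in its canister handle-down: the butt is inside the canister, within 20 mm of its axis and at least 70 mm below the mouth (within 20 mm of the floor), the wires stick out, the whisk lies within 20 degrees of the canister's axis, and the spoon is within 20 mm of where it stood (z of whisk_butt in the frame of canister_mouth below -0.07 m and x of whisk_butt in the frame of canister_mouth between -0.02 and 0.02 m and y of whisk_butt in the frame of canister_mouth between -0.02 and 0.02 m and z of whisk_mid in the frame of canister_mouth above 0.02 m and angle between the z axis of whisk_mid and the z axis of canister_mouth, either way round below 0.35 rad and distance of spoon_mid from where it was at the start of the episode below 0.02 m); the robot touches nothing.
It fails at once if the wooden spoon is disturbed (its middle moves more than 20 mm) (distance of spoon_mid from where it was at the start of the episode above 0.02 m).
It also fails if it takes over 51 s, if anything falls off the work surface, if the arm or the gripper's body presses on something with over 40 N, if the wrist force passes 120 N, or if a joint passes its speed limit or range.

## Working session

There is one attempt and no reset: what is moved stays moved. The work goes in short steps, Python scripts to look and compute and a tool call to move; the robot and the scene stay as the last step left them, time stands still between calls to the robot, and variables do not carry over. Pictures are saved under pics/ and viewed, at most 10 in all, crops included, and the job is handed in when it is done.

Besides the shell and the picture viewer there is one more tool, called after "Call:" in YAML: its name, and indented under it one key for each argument. carry_out: Moves the arm, as the interface text tells. Its arguments: {"type":"object","properties":{"plan":{"type":"array","items":{"type":"array","items":{"type":"array","items":{"type":"number"}}}},"squeeze":{"type":"number"}},"required":["plan"]}

```bash
ls; mkdir -p pics
python3 - <<'E'
from workcell import monitor, viewer, order, env
import cv2,numpy as np
print(env.grasp_offset); print(monitor.get_state())
for n in ["side","top"]:
    c=viewer.calibration(n); print(n,c)
    cv2.imwrite(f"pics/{n}0.png",viewer.read_camera(n)[:,:,::-1])
E
```

```text
pics
0.0187
{'clock': 0.0, 'joint_pos': array([-1.28763568e+00,  3.13997842e-01,  4.49593885e-02,  1.30365310e+00,
       -3.43576227e-05,  1.43119495e+00]), 'qvel': array([-1.37038076e-03,  2.44952822e-03,  7.64095377e-04, -7.74524471e-04,
       -8.02262690e-04, -6.40574247e-05]), 'tau': array([-1.02019126e-04, -4.80630183e+01,  2.98531348e+01,  1.95249554e-02,
       -2.92785717e-04, -2.00978297e-05]), 'tcp_pos': array([ 0.23573866, -0.52385642,  0.23040237]), 'orientation': array([-9.43939147e-04,  9.77741654e-01,  2.09810294e-01, -8.50953655e-05]), 'wrist_force': array([-0.30514952, -0.41818097,  0.2513763 ]), 'ft_torque': array([-0.03653668, -0.06050644,  0.05154536]), 'grip_force': 0.0, 'finger_gap': 0.08514547928879398}
side {'K': array([[421.60055074,   0.        , 321.2001258 ],
       [  0.        , 421.60055074, 201.77852321],
       [  0.        ,   0.        ,   1.        ]]), 'eye': array([0.32892149, 0.75881179, 0.99735033]), 'rotation': array([ 0.02813341, -0.05934978,  0.93841039, -0.33922271])}
top {'K': array([[495.32700842,   0.        , 318.11666349],
       [  0.        , 495.32700842, 205.81218735],
       [  0.        ,   0.        ,   1.        ]]), 'eye': array([ 0.16164661, -0.00567414,  1.39311118]), 'rotation': array([ 0.07382611, -0.70122505,  0.70638883, -0.06203186])}
```

View pics/side0.png

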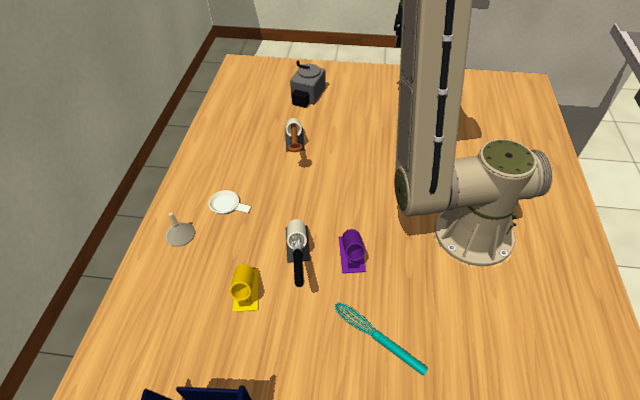

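View pics/top0.png

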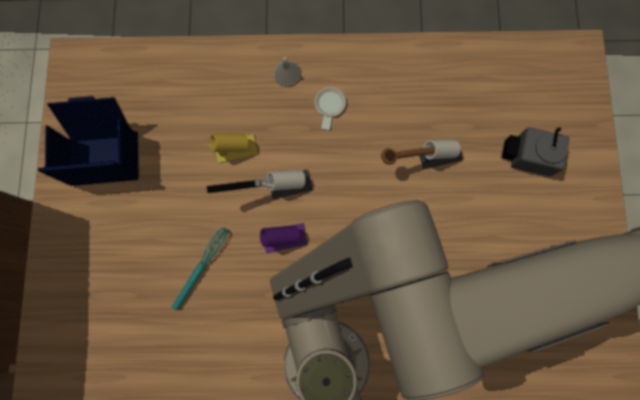

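The top view shows, as canister candidates: white with whisk (288,181), white with spoon (442,152), yellow (233,146), purple (284,237). Whisk candidates: black-handled (232,186), turquoise (200,270). I choose the black-handled whisk and the white canister at (288,181). The side view shows these at (298,270) and (297,240). Next is a close crop to check this.

Run:
```python
import cv2,numpy as np
a=cv2.imread("pics/side0.png")[205:305,255:355]; b=cv2.imread("pics/top0.png")[150:220,195:320]
a=cv2.resize(a,None,fx=4,fy=4,interpolation=cv2.INTER_CUBIC); b=cv2.resize(b,None,fx=3.2,fy=3.2,interpolation=cv2.INTER_CUBIC)
o=np.zeros((400,800,3),np.uint8); o[:,:400]=a; o[:b.shape[0],400:]=b
cv2.imwrite("pics/crop0.png",o)
```

```text
(no output)
```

View pics/crop0.png

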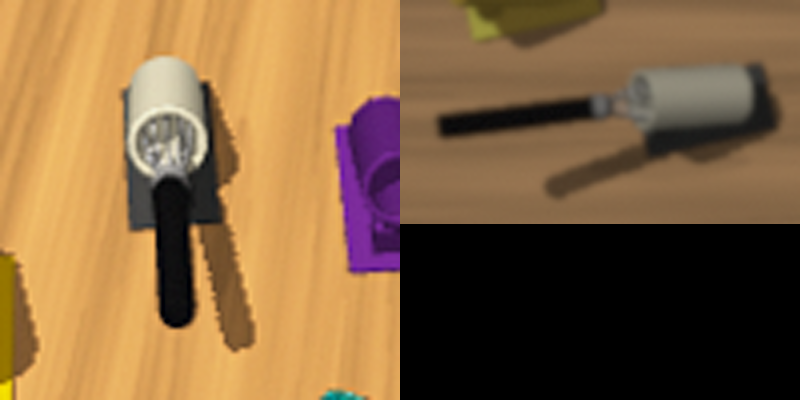

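Confirmed: the black-handled whisk sits wires-down in the white canister. Side view: mouth (297,240.5), butt (299.3,283). Top view: mouth (270.3,180.6), butt (207.8,189.4).

```bash
cat > h.py <<'E'
import numpy as np, cv2
from scipy.spatial.transform import Rotation as R
from workcell import monitor, viewer, env
def Rm(r):
    r=np.asarray(r); return r if r.shape==(3,3) else R.from_quat(r[[1,2,3,0]]).as_matrix()
def ray(c,p):
    d=Rm(c["rotation"])@np.linalg.solve(c["K"],[*p,1]); return c["eye"],d/np.linalg.norm(d)
def onz(c,p,z):
    e,d=ray(c,p); return e+d*(z-e[2])/d[2]
def tri(rs):
    A=sum(np.eye(3)-np.outer(d,d) for e,d in rs); b=sum((np.eye(3)-np.outer(d,d))@e for e,d in rs)
    return np.linalg.solve(A,b)
def proj(c,X):
    q=c["K"]@(Rm(c["rotation"]).T@(np.asarray(X)-c["eye"])); return q[:2]/q[2]
E
python3 - <<'E'
from h import *
s,t=viewer.calibration("side"),viewer.calibration("top")
for n,a,b in [("mouth",(297,240.5),(270.3,180.6)),("butt",(299.3,283),(207.8,189.4)),("ferrule",(298.2,250.5),(255,183.75))]:
    X=tri([ray(s,a),ray(t,b)]); print(n,X.round(4),(proj(s,X)-a).round(1),(proj(t,X)-b).round(1),onz(s,a,.088).round(4),onz(t,b,.088).round(4))
E
```

```text
mouth [0.4863 0.1453 0.0857] [-0.5 -0.1] [-0.   0.5] [0.4846 0.1472 0.088 ] [0.487 0.145 0.088]
butt [0.4504 0.3004 0.1458] [-0.1 -0. ] [-0.   0.1] [0.4583 0.2693 0.088 ] [0.4641 0.3145 0.088 ]
ferrule [0.4751 0.1848 0.0998] [-0.2 -0.1] [-0.   0.2] [0.4764 0.1774 0.088 ] [0.4786 0.1865 0.088 ]
```

```bash
cat >> h.py <<'E'
def grasp_R(w,yaw_sign=1):
    w=np.asarray(w)/np.linalg.norm(w); z=np.array([0,0,1.])
    d=-(z-(z@w)*w); d/=np.linalg.norm(d)
    y=np.cross(w,d); y*=yaw_sign*np.sign(y[0]); return np.c_[np.cross(y,d),y,d]
def step(pos,Rt):
    "shift mm + rotvec from present measured pose to TCP pose"
    s=monitor.get_state(); R0=Rm(s["orientation"])
    return R.from_matrix(Rt@R0.T).as_rotvec().round(3),((pos-s["tcp_pos"])*1000).round(1)
E
python3 - <<'E'
from h import *
t=viewer.calibration("top")
b=onz(t,(305,179.4),.0377); print("can bottom",b, "yaw deg",np.degrees(np.arctan2(-(0.486-b[0]),0.146-b[1])))
w=np.array([0.4504,.3004,.1458])-[0.4751,.1848,.0998]; w[2]=.049; w/=np.linalg.norm(w)
mid=np.array([0.4504,.3004,.1458])-.13*w; G=grasp_R(w); d=G[:,2]
print(w,mid,G)
for back in (.09,0): print(back, mid+d*(env.grasp_offset-back), step(mid+d*(env.grasp_offset-back),G))
E
```

```text
can bottom [0.50202939 0.05283375 0.0377    ] yaw deg 9.762247710381853
[-0.19302501  0.90338832  0.38292412] [0.47549325 0.18295952 0.09601986] [[-1.93025014e-01  9.77926042e-01 -8.00125018e-02]
 [ 9.03388324e-01  2.08951326e-01  3.74471466e-01]
 [ 3.82924117e-01  1.38777878e-17 -9.23779801e-01]]
0.09 [0.48119814 0.1562597  0.16188536] (array([ 0.378, -0.193,  1.34 ]), array([245.4, 680.2, -68.6]))
0 [0.47399702 0.18996213 0.07874518] (array([ 0.378, -0.193,  1.34 ]), array([ 238.2,  713.9, -151.8]))
```

Call:
carry_out:
  plan:
    - [[0,0,0,0,0,100,85],[0,0,0,0,50,130,85],[0.378,-0.193,1.34,245,680,80,85],[0.378,-0.193,1.34,245,680,80,85],[0.378,-0.193,1.34,245,680,80,85],[0.378,-0.193,1.34,245,680,80,85],[0.378,-0.193,1.34,245,680,80,85],[0.378,-0.193,1.34,245,680,80,85],[0.378,-0.193,1.34,245,680,80,85],[0.378,-0.193,1.34,245,680,80,85],[0.378,-0.193,1.34,245,680,80,85],[0.378,-0.193,1.34,245,680,80,85],[0.378,-0.193,1.34,245,680,80,85],[0.378,-0.193,1.34,245,680,80,85],[0.378,-0.193,1.34,245,680,80,85],[0.378,-0.193,1.34,245,680,80,85],[0.378,-0.193,1.34,245,680,30,85],[0.378,-0.193,1.34,245,680,-40,85],[0.378,-0.193,1.34,245,680,-40,85],[0.378,-0.193,1.34,245,680,-40,85]]

```text
clock: 2.1
tcp_pos: [0.4781, 0.156, 0.1879]
orientation: [-0.154, 0.617, 0.762, 0.121]
wrist_force: [-0.7, -0.5, -0.0]
finger_gap: 0.085
grip_force: 0.0
```

Run:
```python
from h import *
s=monitor.get_state(); print(s["clock"],s["tcp_pos"],Rm(s["orientation"]).round(3),s["joint_pos"].round(2),s["wrist_force"])
c=viewer.calibration("wrist"); print(c)
cv2.imwrite("pics/w1.png",viewer.read_camera("wrist")[:,:,::-1])
for X in ([.486,.146,.088],[.4504,.3004,.1458],[.4755,.183,.096]): print(proj(c,X))
```

```text
2.1 [0.47814292 0.15599515 0.1878539 ] [[-0.191  0.978 -0.086]
 [ 0.903  0.209  0.375]
 [ 0.384 -0.006 -0.923]] [-0.07  0.24 -0.22  1.23  0.38  1.26] [-0.66525463 -0.53618256 -0.01414539]
{'K': array([[342.84612803,   0.        , 321.6717961 ],
       [  0.        , 342.84612803, 196.50501004],
       [  0.        ,   0.        ,   1.        ]]), 'eye': array([0.47366619, 0.17970498, 0.35119433]), 'rotation': array([-0.02950484,  0.99396241,  0.10550845, -0.00601352])}
[330.20439191 263.9399075 ]
[327.7867671   18.33993574]
[326.98084203 213.26468161]
```

View pics/w1.png

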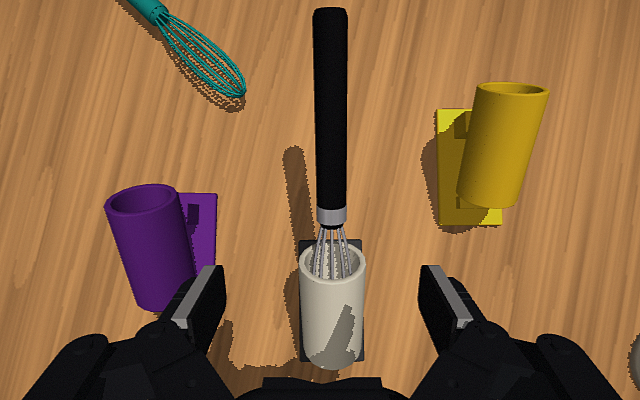

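Run:
```python
from h import *
s,t,c=[viewer.calibration(n) for n in("side","top","wrist")]
M=tri([ray(s,(297,240.5)),ray(t,(270.3,180.6)),ray(c,(332,262))])
B=tri([ray(s,(299.3,283)),ray(t,(207.8,189.4)),ray(c,(330,13))])
F=tri([ray(s,(298.2,250.5)),ray(t,(255,183.75)),ray(c,(330.7,209))])
print(M,B,F,np.linalg.norm(B-F), onz(c,(332,262),.088))
w=B-M; w=B-F; w/=np.linalg.norm(w); print(w,np.degrees(np.arcsin(w[2])),np.degrees(np.arctan2(-w[0],w[1])))
b=onz(c,(331.5,355),.04); print("can yaw",b,np.degrees(np.arctan2(-(M-b)[0],(M-b)[1])))
mid=B-.13*w; G=grasp_R(w); print(mid, np.linalg.norm(mid-M), step(mid+G[:,2]*env.grasp_offset,G),G[:,2])
```

```text
[0.48734201 0.14582763 0.08510728] [0.45097053 0.30158932 0.14831893] [0.47665278 0.18531497 0.09904178] 0.1288702456130502 [0.48904089 0.14727071 0.088     ]
[-0.19928769  0.90225909  0.38237802] 22.48106061313891 12.455302719300757
can yaw [0.50829522 0.06101976 0.04      ] 13.877956780640497
[0.47687793 0.18429564 0.09860979] 0.04209041505167275 (array([-0.001, -0.003,  0.007]), array([  -4.3,   35.5, -108.8])) [-0.0824705   0.37337858 -0.92400598]
```

The wrist view shows the mouth at (332,262), the butt at (330,13) and the handle's end at (331,209), lined up between the fingers and clear of purple and yellow. Now the descent and grip.

Call:
carry_out:
  plan:
    - [[0,0,0.007,3,5,-30,85],[0,0,0.007,0,19,-65,85],[0,0,0.007,-2,28,-88,85],[0,0,0.007,-4,35,-107,85],[0,0,0.007,-4,35,-107,85],[0,0,0.007,-4,35,-107,10],[0,0,0.007,-4,35,-107,10],[0,0,0.007,-4,35,-107,10],[0,0,0.007,-4,35,-107,10],[0,0,0.007,-4,35,-107,10],[0,0,0.007,-4,35,-107,10]]
  squeeze: 60

```text
clock: 3.25
tcp_pos: [0.4777, 0.1904, 0.085]
orientation: [-0.151, 0.614, 0.765, 0.123]
wrist_force: [-0.3, -1.5, 3.4]
finger_gap: 0.02
grip_force: 58.5
```

Call:
carry_out:
  plan:
    - [[0,0,0,-2,8,5,10],[0,0,0,-4,17,11,10],[0,0,0,-7,33,21,10],[0,0,0,-11,50,32,10],[0,0,0,-16,70,45,10],[0,0,0,-20,90,58,10],[0,0,0,-24,108,69,10],[0,0,0,-26,116,74,10],[0,0,0,-26,116,110,10],[0,0,0,-26,116,150,10],[0,0,0,-26,116,150,10]]

```text
clock: 4.35
tcp_pos: [0.453, 0.3076, 0.2394]
orientation: [-0.15, 0.613, 0.765, 0.126]
wrist_force: [1.4, 0.7, -1.2]
finger_gap: 0.0196
grip_force: 59.1
```

Run:
```python
from h import *
s=monitor.get_state(); G=Rm(s["orientation"]); print(s["clock"],s["tcp_pos"],G.round(3),s["joint_pos"].round(2),s["wrist_force"],s["finger_gap"])
c=viewer.calibration("wrist"); cv2.imwrite("pics/w2.png",viewer.read_camera("wrist")[:,:,::-1])
```

```text
4.35 [0.45304166 0.30764768 0.23937589] [[-0.203  0.976 -0.074]
 [ 0.901  0.216  0.376]
 [ 0.384  0.009 -0.923]] [ 0.23  0.2  -0.15  1.21  0.39  1.59] [ 1.35747228  0.66135383 -1.19841086] 0.01963265516568918
```

View pics/w2.png

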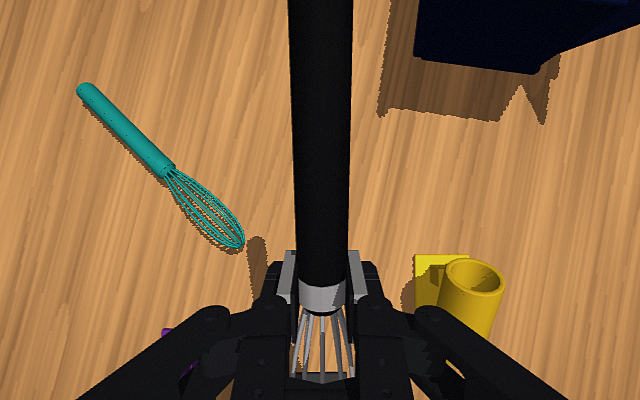

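The wrist view shows the whisk held between the pads at (321,290) and hanging straight. The handle's black end is at row 285 and the ferrule is between the pads. Now I flip it about the tool axis.

Call:
carry_out:
  plan:
    - [[0.011,-0.056,0.137,0,0,10,10],[0.022,-0.112,0.274,0,0,20,10],[0.033,-0.167,0.411,0,0,20,10],[0.044,-0.223,0.548,0,0,20,10],[0.055,-0.279,0.685,0,0,20,10],[0.066,-0.335,0.822,0,0,20,10],[0.077,-0.391,0.959,0,0,20,10],[0.088,-0.446,1.096,0,0,20,10],[0.099,-0.502,1.233,0,0,20,10],[0.11,-0.558,1.37,0,0,20,10],[0.121,-0.614,1.507,0,0,20,10],[0.132,-0.67,1.644,0,0,20,10],[0.143,-0.725,1.781,0,0,20,10],[0.154,-0.781,1.918,0,0,20,10],[0.165,-0.837,2.055,0,0,20,10],[0.176,-0.893,2.192,0,0,20,10],[0.187,-0.949,2.329,0,0,20,10],[0.198,-1.004,2.466,0,0,20,10],[0.209,-1.06,2.603,0,0,20,10],[0.22,-1.116,2.74,0,0,20,10]]

```text
clock: 6.4
tcp_pos: [0.4499, 0.3062, 0.2523]
orientation: [-0.114, 0.709, -0.678, -0.158]
wrist_force: [-0.1, -1.0, -0.9]
finger_gap: 0.0199
grip_force: 59.0
```

Run:
```python
from h import *
s=monitor.get_state(); G=Rm(s["orientation"]); print(s["clock"],s["tcp_pos"],G.round(3),s["joint_pos"].round(2),s["wrist_force"],s["finger_gap"])
M=np.array([.4875,.146,.088]); yaw=np.radians(12.8); e=np.radians(32)
a=np.array([-np.sin(yaw)*np.cos(e),np.cos(yaw)*np.cos(e),np.sin(e)])
T=grasp_R(a,-1); g=M+a*.165; print(a,T.round(3)); print(step(g+T[:,2]*env.grasp_offset,T))
```

```text
6.4 [0.4499136  0.30619458 0.25226713] [[ 0.031 -0.997 -0.07 ]
 [-0.925 -0.055  0.376]
 [-0.379  0.053 -0.924]] [ 0.23  0.18 -0.13  1.24  0.39 -1.38] [-0.09201261 -1.01581174 -0.92882577] 0.019903252772346766
[-0.18788378  0.82697355  0.52991926] [[ 0.188 -0.975 -0.117]
 [-0.827 -0.222  0.517]
 [-0.53   0.    -0.848]]
(array([ 0.175, -0.029,  0.163]), array([  4.4, -14.1, -92.7]))
```

Call:
carry_out:
  plan:
    - [[0.06,-0.01,0.05,0,10,-10,10],[0.12,-0.02,0.11,0,10,-30,10],[0.175,-0.029,0.163,2,0,-60,10],[0.175,-0.029,0.163,4,0,-84,10],[0.175,-0.029,0.163,4,0,-84,10],[0.175,-0.029,0.163,4,0,-84,10]]

```text
clock: 7.0
tcp_pos: [0.454, 0.3065, 0.1695]
orientation: [-0.172, 0.749, -0.602, -0.216]
wrist_force: [-0.2, 0.3, -1.7]
finger_gap: 0.0202
grip_force: 59.1
```

Run:
```python
from h import *
s=monitor.get_state(); G=Rm(s["orientation"]); g=s["tcp_pos"]-G[:,2]*env.grasp_offset
print(s["clock"],s["tcp_pos"],G.round(3),s["joint_pos"].round(2),s["wrist_force"]);
c=viewer.calibration("wrist"); cv2.imwrite("pics/w3.png",viewer.read_camera("wrist")[:,:,::-1])
M=np.array([.4875,.146,.088]); x=G[:,0]
print(g,"grasp,butt pred,mouth px",proj(c,g),proj(c,g+x*.13),proj(c,M))
for n in("side","top"):
    cc=viewer.calibration(n); cv2.imwrite(f"pics/{n}3.png",viewer.read_camera(n)[:,:,::-1]); print(n,proj(cc,g),proj(cc,g+x*.13),proj(cc,M))
```

```text
7.0 [0.45397607 0.30645915 0.16947762] [[ 0.182 -0.976 -0.117]
 [-0.828 -0.216  0.518]
 [-0.531  0.003 -0.848]] [ 0.14  0.26 -0.29  1.06  0.56 -1.66] [-0.1559457   0.33132714 -1.68640516]
[0.45615876 0.29677677 0.18532619] grasp,butt pred,mouth px [320.6602109  291.18289792] [320.53595852 -84.95111483] [ 327.2835948  -340.00878177]
side [295.91459822 272.4024574 ] [295.47578798 248.03750988] [295.99437873 240.01066753]
top [205.58935883 183.76241508] [252.483066 180.831774] [269.9261114  180.41957843]
```

View pics/w3.png

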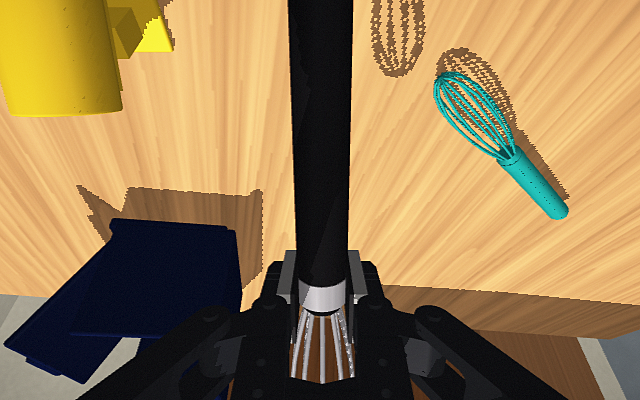

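The wrist view shows the handle running straight up the image from the grasp at (321,290), so the grip is about at the whisk's middle. The mouth is out of view, so I check the butt against the mouth in the side and top crops.

Run:
```python
import cv2,numpy as np
a=cv2.imread("pics/side3.png")[205:305,245:345]; b=cv2.imread("pics/top3.png")[145:225,180:310]
o=np.zeros((400,800,3),np.uint8); o[:,:400]=cv2.resize(a,None,fx=4,fy=4,interpolation=2); b=cv2.resize(b,(400,246),interpolation=2); o[:246,400:]=b
cv2.imwrite("pics/crop3.png",o)
```

```text
(no output)
```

View pics/crop3.png

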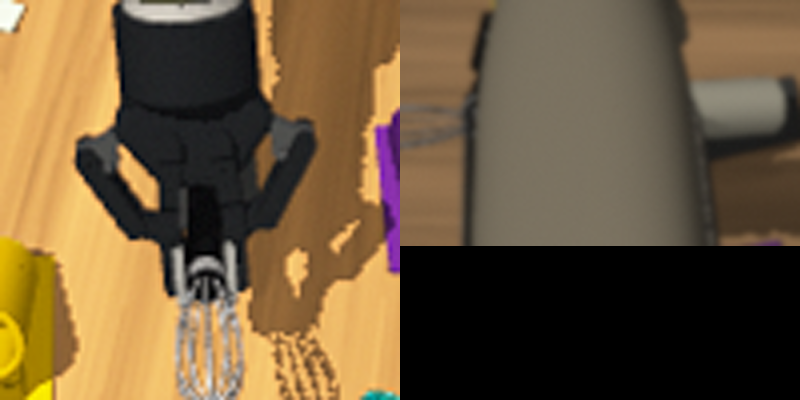

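Run:
```python
from h import *
im=cv2.imread("pics/w3.png").max(2); c=viewer.calibration("wrist")
s=monitor.get_state(); G=Rm(s["orientation"]); g=s["tcp_pos"]-G[:,2]*env.grasp_offset
Rc=Rm(c["rotation"]); print("grasp cam",Rc.T@(g-c["eye"]),"x in cam",Rc.T@G[:,0])
def model(r,th,off):  # width at row r for axis pitched th about tool y, offset off along tool z
    ax=np.cos(th)*G[:,0]-np.sin(th)*G[:,2]; P=g+G[:,2]*off
    y=Rc[:,0]  # camera x ~ closing dir
    ts=np.linspace(0,.12,2000); C=[(Rc.T@(P+t*ax-c["eye"])) for t in ts]
    rows=np.array([c["K"][1,1]*q[1]/q[2]+c["K"][1,2] for q in C]); i=np.argmin(abs(rows-r))
    return C[i], Rc.T@ax
from scipy.optimize import least_squares
rows=range(10,245,12); W=[];Cn=[]
for r in rows:
    l=np.asarray(im[r],float); k=320
    i=k
    while l[i]<75:i-=1
    j=k
    while l[j]<75:j+=1
    W.append(j-i-1);Cn.append((i+j)/2)
print(W,Cn)
def pred(p):
    out=[]
    for r in rows:
        q,ax=model(r,*p); D=np.sqrt(((q-(q@ax)*ax)**2).sum()) # perp distance of axis from eye
        # view-ray angle half width
        q2=q; d=np.hypot(q2[1],q2[2]); h=np.arcsin(.011/D); 
        out.append(2*c["K"][0,0]*np.tan(h)*D/ q2[2])
    return np.array(out)
f=least_squares(lambda p:pred(p)-W,[0,0],diff_step=.01,x_scale=[.1,.01],method='lm') if 0 else None
for th in np.radians([-6,-3,0,3,6]):
    for off in (-.005,0,.005): print(round(np.degrees(th)),off,(pred((th,off))-W).round(1)[[0,5,10,15,19]])
```

```text
grasp cam [-0.00046557  0.03973706  0.14387142] x in cam [ 7.19284209e-04 -9.44353959e-01 -3.28930210e-01]
[65, 64, 63, 62, 62, 62, 60, 60, 59, 59, 58, 57, 57, 55, 55, 54, 54, 53, 52, 52] [320.0, 320.5, 320.0, 320.5, 320.5, 320.5, 320.5, 320.5, 321.0, 321.0, 320.5, 321.0, 321.0, 321.0, 321.0, 321.5, 321.5, 321.0, 321.5, 321.5]
-6 -0.005 [1.  1.6 3.2 4.8 4.8]
-6 0 [-1.6 -0.9  0.8  2.5  2.7]
-6 0.005 [-3.9 -3.1 -1.3  0.4  0.6]
-3 -0.005 [4.  4.  4.9 5.9 5.5]
-3 0 [1.3 1.3 2.4 3.5 3.2]
-3 0.005 [-1.3 -1.1  0.1  1.3  1.1]
0 -0.005 [7.2 6.5 6.8 7.1 6.2]
0 0 [4.3 3.7 4.2 4.6 3.8]
0 0.005 [1.5 1.1 1.7 2.3 1.6]
3 -0.005 [10.8  9.3  8.9  8.5  6.9]
3 0 [7.5 6.3 6.  5.8 4.4]
3 0.005 [4.6 3.5 3.4 3.4 2.1]
6 -0.005 [14.6 12.4 11.1  9.9  7.7]
6 0 [11.1  9.1  8.1  7.1  5.1]
6 0.005 [7.8 6.1 5.3 4.5 2.7]
```

```bash
cat >> h.py <<'E'
def ins(ss,yaw=12.8,off=.005,M=(.4875,.146,.088)):
    yaw=np.radians(yaw); e=np.radians(32)
    a=np.array([-np.sin(yaw)*np.cos(e),np.cos(yaw)*np.cos(e),np.sin(e)]); T=grasp_R(a,-1)
    for s in ss: print(s,*step(np.array(M)+a*s+T[:,2]*(env.grasp_offset-off),T))
E
python3 -c "
from h import *
ins([.17,.15,.13,.11,.09,.07,.05,.042])"
```

```text
0.17 [-0.001  0.003  0.005] [ -1.6 -13.3  -5.2]
0.15 [-0.001  0.003  0.005] [  2.2 -29.9 -15.8]
0.13 [-0.001  0.003  0.005] [  5.9 -46.4 -26.4]
0.11 [-0.001  0.003  0.005] [  9.7 -63.  -37. ]
0.09 [-0.001  0.003  0.005] [ 13.4 -79.5 -47.6]
0.07 [-0.001  0.003  0.005] [ 17.2 -96.  -58.2]
0.05 [-0.001  0.003  0.005] [  21.  -112.6  -68.8]
0.042 [-0.001  0.003  0.005] [  22.5 -119.2  -73. ]
```

Call:
carry_out:
  plan:
    - [[0,0.003,0.005,-1.6,-13,-5,10],[0,0.003,0.005,2,-30,-16,10],[0,0.003,0.005,4,-38,-21,10],[0,0.003,0.005,6,-46,-26,10],[0,0.003,0.005,8,-55,-32,10],[0,0.003,0.005,10,-63,-37,10],[0,0.003,0.005,12,-71,-42,10],[0,0.003,0.005,12,-71,-42,10]]

```text
clock: 7.95
tcp_pos: [0.4671, 0.2347, 0.1275]
orientation: [-0.171, 0.75, -0.601, -0.217]
wrist_force: [-0.1, -0.3, -0.7]
finger_gap: 0.0199
grip_force: 59.1
```

Run:
```python
from h import *
s=monitor.get_state(); print(s["clock"],s["tcp_pos"],s["wrist_force"],s["ft_torque"])
cc=viewer.calibration("side"); a=viewer.read_camera("side")[180:300,245:395,::-1]; b=viewer.read_camera("wrist")[:,:,::-1]
o=np.zeros((480,800,3),np.uint8); o[:320,:400]=cv2.resize(a,(400,320),interpolation=2); o[:250,400:]=cv2.resize(b,(400,250)); cv2.imwrite("pics/c4.png",o)
ins([.1,.09,.08,.07,.06,.05,.042,.04])
```

```text
7.95 [0.46707666 0.23468501 0.12754652] [-0.06793114 -0.32796935 -0.73617409] [-0.59578808 -0.16312938  0.0242532 ]
0.1 [-0.001 -0.003  0.001] [0.1 0.3 1.2]
0.09 [-0.001 -0.003  0.001] [ 2.  -8.  -4.1]
0.08 [-0.001 -0.003  0.001] [  3.9 -16.2  -9.4]
0.07 [-0.001 -0.003  0.001] [  5.7 -24.5 -14.7]
0.06 [-0.001 -0.003  0.001] [  7.6 -32.8 -20. ]
0.05 [-0.001 -0.003  0.001] [  9.5 -41.  -25.3]
0.042 [-0.001 -0.003  0.001] [ 11.  -47.7 -29.6]
0.04 [-0.001 -0.003  0.001] [ 11.4 -49.3 -30.6]
```

View pics/c4.png

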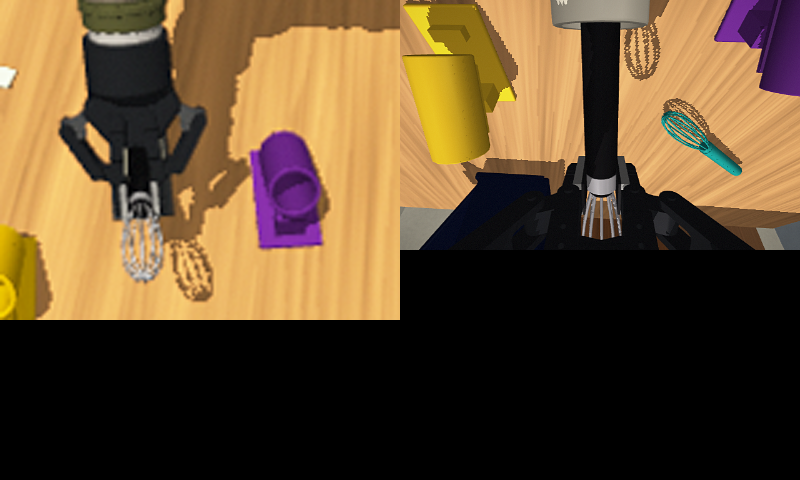

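The wrist panel shows the handle entering the canister at (600,25), centred within about 3 mm and with no force on the wrist. I continue down to the floor.

Call:
carry_out:
  plan:
    - [[0,0,0,3,-8,-4,10],[0,0,0,6,-16,-9,10],[0,0,0,7.5,-24,-14,10],[0,0,0,9.5,-33,-19,10],[0,0,0,11,-41,-25,10],[0,0,0,11.5,-44,-26.5,10],[0,0,0,11.5,-44,-26.5,10]]

```text
clock: 8.75
tcp_pos: [0.4784, 0.1911, 0.1014]
orientation: [-0.171, 0.75, -0.601, -0.217]
wrist_force: [-0.5, 0.1, -1.4]
finger_gap: 0.0197
grip_force: 59.1
```

Call:
carry_out:
  plan:
    - [[0,0,0,0.4,-1.7,-1.1,10],[0,0,0,0.8,-3.3,-2.1,10],[0,0,0,1.1,-5,-3.2,10],[0,0,0,1.1,-5,-3.2,10]]

```text
clock: 9.15
tcp_pos: [0.4786, 0.1903, 0.101]
orientation: [-0.175, 0.75, -0.599, -0.22]
wrist_force: [-2.8, 13.1, 7.3]
finger_gap: 0.0198
grip_force: 59.2
```

The push met about 13 N along the tube, so the butt is on the floor. Now I release and retreat along the tool axis.

Call:
carry_out:
  plan:
    - [[0,0,0,-0.5,2,1.2,10],[0,0,0,-0.5,2,1.2,70],[0,0,0,-0.5,2,1.2,70],[0,0,0,-0.5,2,1.2,70],[0,0,0,-0.5,2,1.2,70],[0,0,0,2,-8,16,70],[0,0,0,5,-22,36,70],[0,0,0,10,-45,70,70],[0,0,0,14,-62,105,70],[0,0,0,14,-62,150,70],[0,0,0,14,-110,190,70],[0,0,0,14,-150,220,70],[0,0,0,-40,-190,240,70],[0,0,0,-60,-200,240,70],[0,0,0,-60,-200,240,70],[0,0,0,-60,-200,240,70],[0,0,0,-60,-200,240,70]]

```text
clock: 10.85
tcp_pos: [0.4199, -0.0133, 0.3383]
orientation: [-0.172, 0.751, -0.6, -0.217]
wrist_force: [-0.7, 0.7, 0.3]
finger_gap: 0.0699
grip_force: 0.0
```

Run:
```python
from h import *
s=monitor.get_state(); print(s["clock"],s["tcp_pos"],s["wrist_force"],s["qvel"].round(3))
a=viewer.read_camera("side")[100:320,240:400,::-1]; b=viewer.read_camera("top")[110:230,180:320,::-1]
o=np.zeros((550,800,3),np.uint8); o[:550,:400]=cv2.resize(a,(400,550),interpolation=2); o[:343,400:]=cv2.resize(b,(400,343),interpolation=2); cv2.imwrite("pics/c5.png",o)
```

```text
10.85 [ 0.41994774 -0.01329654  0.33830322] [-0.74015338  0.74166786  0.33086938] [ 0.024  0.01   0.001  0.001 -0.002 -0.001]
```

View pics/c5.png

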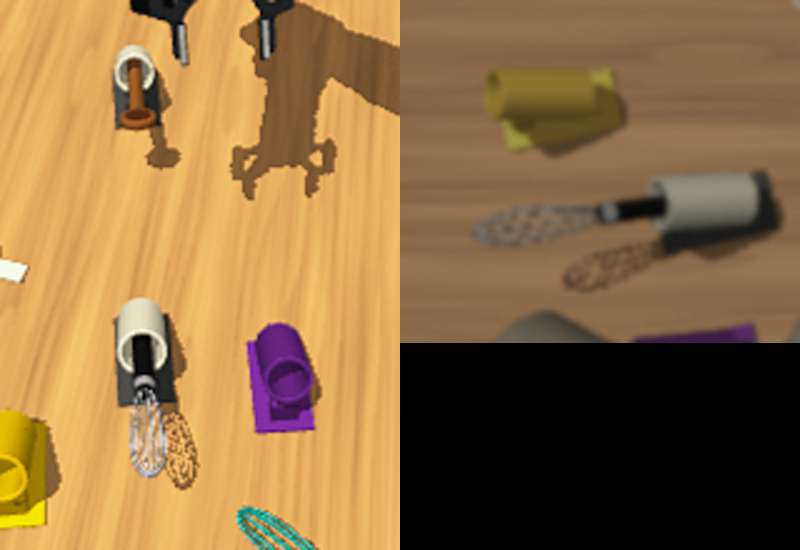

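The whisk stands handle-down in its canister at side crop (145,370), with the wires out. About 40 mm of handle shows outside the mouth, so it is fully in. The spoon at (137,90) is undisturbed and the gripper is clear, so I hand in.

```bash
python3 -c "
from workcell import order
print(order.hand_in())"
```

```text
the job is handed in; nothing more can be done
None
```

The whisk is back in its white canister handle-down, pushed to the floor and let go, with the spoon not touched; I handed the job in at about 11 s, and no verdict was returned.

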